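Roll the laser head into its stand and close the keeper

TASK

Roll the laser head up the ramp of its stand until it is home against the stop and the spring catch has come up behind it, keeping the fingers behind it all the way so that it never runs back down. Then swing the keeper arm all the way round, over the top of the head. Only push with the fingers: grip and lift nothing, be gentle with the head, and leave the other things on the table where they are.

Things in the scene. Friction and masses are not known exactly. Their poses are not given: they have to be found in the camera images.
- laser_head: the loose laser head: a plain solid cylinder, 48 mm in diameter, 140 mm long, about 0.45 kg, smooth bright metal barrel with dark end caps. It lies on the table just in front of the foot of the stand's ramp and rolls easily. Origin on its axis at mid-length (24 mm above whatever it lies on); its own y axis runs along the cylinder; x and z turn with it as it rolls
- stand: the fixed stand with the ramp, 180 mm wide. Origin on the table under its middle; x points level up the ramp (roughly away from the robot), y to the left, z up. The ramp starts flush with the table at x = -85 mm and rises straight at 10 degrees to the stop. Low cheeks, 10 mm above the ramp, line both sides, 164 mm apart inside (y = -82 to 82 mm), a little wider at the foot
- home (a point): the point on the head's axis when the head lies home against the stop, at mid-width: x = 20 mm, z = 43 mm in the stand's frame. Held by the catch alone the head rests up to 4 mm lower down the ramp. The stop's face carries two rubber pads and stands square to the ramp; its top is 57 mm above the table, at x = 45 to 60 mm
- ramp_foot (a point): middle of the front edge of the ramp, at table height (x = -85 mm in the stand's frame)
- catch (a joint): angle (rad) of the spring catch, a steel tongue 34 mm wide in a slot in the middle of the ramp, hinged at its low end: 0 = standing up (its tip 10 mm above the ramp), about 0.3 = pressed flush. The head rolls over it, pressing it down with about 1 N; it springs up behind the head when the head is within about 3 mm of the stop
- catch_tip (a point): middle of the top edge of the tongue's free, upper end; it moves with the tongue
- keeper (a joint): angle (rad) of the keeper, a flat arm 16 mm wide, 62 mm long, that swings level on a post at the right of the ramp: 0 = points up the ramp, clear; pi/2 = across over the head, at its end stop. From above it closes anticlockwise; friction (0.6 N at the knob) holds it where it is left. It passes 3 mm above the head; arm and hub are topped 81 mm above the table
- keeper_knob (a point): middle of the upright steel push knob on the keeper arm, 13 mm in diameter, from 81 to 103 mm above the table, 50 mm from the pivot; it moves with the arm
- keeper_pivot (a point): the keeper's pivot axis on the post (18 mm thick, hub 23 mm), at the height of the top of the hub, x = +20 mm, y = -104 mm in the stand's frame
- objective: bystander: loose microscope objective, 31 mm in diameter, 50 mm tall, standing to the left of the stand; origin under its middle
- filter_cube: bystander: loose black filter cube, 41 x 38 x 43 mm, left of the stand farther back; origin under its middle
- lens_tube: bystander: loose black lens tube, 31 mm in diameter, 30 mm tall, standing to the right of the stand; origin under its middle
- hex_key: bystander: loose hex key, 33 x 107 x 6 mm, lying to the right of the laser head; origin under its middle, long arm along its y
- marker: bystander: loose felt marker, 14 x 133 x 15 mm, lying at the front right of the table; origin under its middle
- tape: bystander: loose roll of tape, 59 mm across, 19 mm high, lying flat at the front right corner of the table; origin under its middle

How it is judged:
By the outcome, as a careful person would: the job done as asked, in the order asked, and still so for the second after the job is handed in, with the robot touching nothing.
It also fails if it takes over 48 s, if anything falls off the work surface, if the arm or the gripper's body presses on something with over 40 N, if the wrist force passes 120 N, or if a joint passes its speed limit or range.

ROBOT

A 6-joint arm with a two-finger parallel gripper is mounted at the origin on a cart in front of the work surface, level with it; the furniture and walls round the work are solid. World frame = base frame: x ahead of the robot, y to its left, z up, the work surface at z = 0. Lengths are in m, angles in degrees, forces in N, time in s.
With the tool pointing down it reaches from about 0.3 to 0.75 m from the base axis. Payload 8.5 kg.
Tool frame: the origin (TCP) lies between the finger pads; the fingertips stand 14 mm ahead of it and the grasp point (between the pads) lies 5 mm behind it; x points along the fingers, z is the direction in which the jaws open and shut, and the axes are right-handed (so a half turn about x gives the same grasp; the last joint's range is limited). The gripper opens to 85 mm and grips with 20 to 120 N. Pads are 22 mm wide; open, the fingers measure 114 mm over their backs; the gripper's body (76 mm by 85 mm) begins 54 mm behind the grasp point. The pads swing forward as they close: fully open they stand 13 mm farther back than shut.
Start: joints at [-89.284, 21.807, 74.336, -0, 83.858, -12.336], TCP at [0.124, -0.536, 0.245] pointing down, gripper open.
Joint ranges: [-178.18, 178.18], [-50.72, 133.34], [12.68, 142.11], [-81.47, 261.47], [9.98, 163.14], [-165.26, 165.26]. Speed limits (degrees/s): [136.94, 136.94, 180, 180, 180, 180].

INTERFACE

Orientations are given as a 3x3 rotation matrix whose columns are the frame's x, y, z axes.
In Python, from rig import env gives the robot as it stands.
- The arm moves only by the shell command python3 -m jog 'ROWS' [FORCE]. ROWS is JSON, a list of rows, each a list of 5 numbers: the opening, from -1 (shut) to 1 (fully open), so that 0 is half open, then the shift along the tool's x, y, z in m, then the turn about the tool's x in rad. In form: [[claw, dx, dy, dz, yaw], ...]. A call has 1 to 20 rows; each row is the pose to reach, as a shift and turn from the pose commanded when the call began, along the tool's axes at that moment; what a row does not reach only later rows make up. A row lasts 1/10 s, in which the tool goes at most 50 mm and 8.59 degrees, less where a joint would pass 70% of its speed; a pose out of reach is approached as far as the arm can. A call with a gripper value outside its range is refused whole. The fingers move at their own pace and stop on an object; FORCE is the grip in N (left out, the last holds). Time passes only in rows, so rows that repeat a pose let the fingers close. It gives the time, the measured TCP pose, the force and the opening at its end, in the units of the state.
- env.observe(): the state, without advancing time (a new reading comes with each control period).
- env.get_image(name): name is "side" or "top"; returns the picture (420x560x3 uint8, red, green, blue); there is no depth.
- env.camera_model(name): a dict with "fx", "fy", "cx", "cy" (pixels), "origin" and "orientation" of the camera in the world. Camera axes: x right, y up, looking along -z (the intrinsics and any distortion apply to the point x, -y, -z); pixel columns grow to the right and rows downward; lengths in m; the calibration is good to about 2 mm. A picture is of the moment at which its call begins. camera_model takes no time and is no camera call.
- env.close_job(): hands the job in, once; it reports no verdict.
The state is a dict: "time_s": time; "q": joint angles; "qvel": joint speeds; "joint_efforts": joint torques, N m; "position": TCP position; "tool_rot": TCP orientation; "ft_force": force on the tool from outside, world axes, zero at the start; "wrist_torque": the same for the moment, N m; "grip_width": finger opening in m.
Only numpy, scipy, OpenCV 4.12 (cv2) and the standard library are available. Lean on these libraries where they do the work, as an engineer would, in place of code of your own. Each camera call takes 0.05 s, during which the arm holds its last target.

## Working session

There is one attempt and no reset: what is moved stays moved. The work goes in short steps, Python scripts to look and compute and a shell command to move; the robot and the scene stay as the last step left them, time stands still between calls to the robot, and variables do not carry over. Pictures are saved under pics/ and viewed, and the job is handed in when it is done.

```bash
ls; mkdir -p pics; python3 - <<'E'
from rig import env
import cv2, json
s=env.observe(); print(s)
for n in("side","top"):
    im=env.get_image(n); cv2.imwrite(f"pics/{n}0.png",im[:,:,::-1]); print(n,env.camera_model(n))
E
```

```text
pics
{'time_s': 0.0, 'q': array([-8.92856077e+01,  2.18417589e+01,  7.43835748e+01, -2.90854160e-03,
        8.38585849e+01, -1.23352884e+01]), 'qvel': array([-0.02903293, -0.11880571, -0.01075701, -0.05922726,  0.00780838,
       -0.0141867 ]), 'joint_efforts': array([ 2.49334498e-04, -4.48460269e+01, -2.31278104e+01, -1.83874768e-04,
        4.72597589e-03, -7.72488761e-06]), 'position': array([ 0.12417437, -0.53552399,  0.2447115 ]), 'tool_rot': array([[-6.87299313e-05,  9.74173420e-01,  2.25801115e-01],
       [ 1.46391123e-03,  2.25800972e-01, -9.74172355e-01],
       [-9.99998926e-01,  2.63597989e-04, -1.44162269e-03]]), 'ft_force': array([-0.26025705, -0.17878822,  0.4881013 ]), 'wrist_torque': array([-0.02586492, -0.0182518 ,  0.01991534]), 'grip_width': 0.08537387756674616}
side {'fx': 422.35188392895424, 'fy': 422.35188392895424, 'cx': 283.8529877962557, 'cy': 203.71166992996655, 'origin': array([ 0.94989871, -0.4177077 ,  0.83946207]), 'orientation': array([[ 0.60253037, -0.66594975,  0.43985006],
       [ 0.79808133,  0.50609178, -0.32701268],
       [-0.00483048,  0.5480712 ,  0.83641774]])}
top {'fx': 464.12270740391233, 'fy': 464.12270740391233, 'cx': 279.0409975330553, 'cy': 210.37062777323612, 'origin': array([ 0.42322375, -0.11333694,  1.17943397]), 'orientation': array([[-0.00825822,  0.99104487, -0.13327368],
       [-0.99988733, -0.00985465, -0.01132337],
       [-0.01253534,  0.13316516,  0.99101458]])}
```

View pics/side0.png

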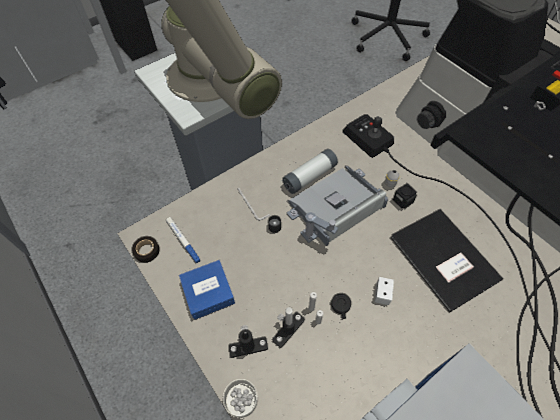

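View pics/top0.png

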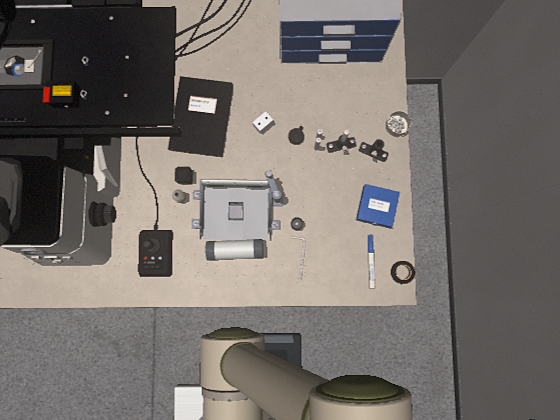

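The top view shows the head at about (236,249), the stand at (236,208) and the keeper at about (273,185). In the side view the head is at (310,171) and the stand at (338,203). I'll enlarge both.

```bash
python3 - <<'E'
import cv2
a=cv2.imread("pics/top0.png")[160:290,160:320]; cv2.imwrite("pics/top0z.png",cv2.resize(a,None,fx=4.5,fy=4.5,interpolation=cv2.INTER_CUBIC))
a=cv2.imread("pics/side0.png")[135:255,260:420]; cv2.imwrite("pics/side0z.png",cv2.resize(a,None,fx=4.5,fy=4.5,interpolation=cv2.INTER_CUBIC))
E
```

```text
(no output)
```

View pics/top0z.png

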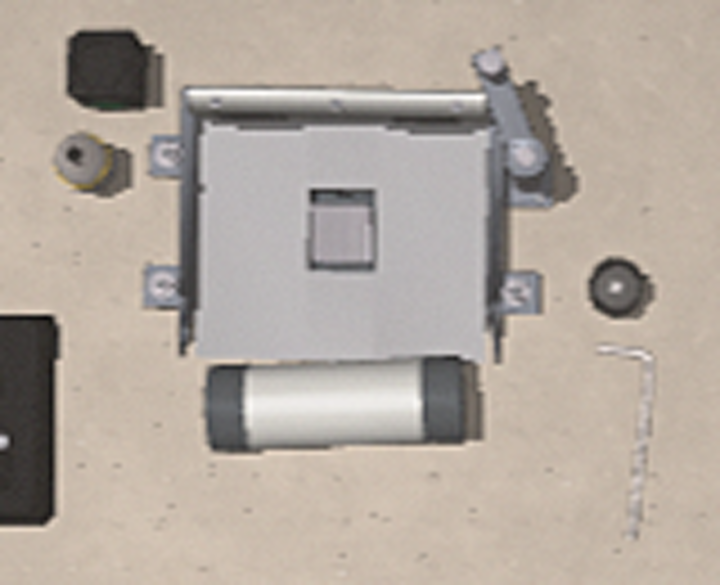

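View pics/side0z.png

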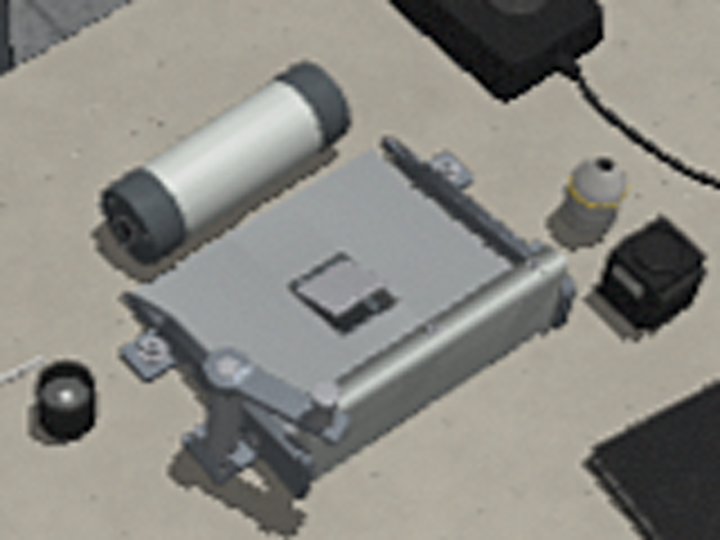

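```bash
cat > h.py <<'E'
import numpy as np, cv2
from scipy.optimize import least_squares
from rig import env
CM={n:env.camera_model(n) for n in("side","top")}
def proj(n,P):
    c=CM[n]; p=c["orientation"].T@(np.asarray(P,float)-c["origin"])
    return np.array([c["cx"]+c["fx"]*p[0]/-p[2], c["cy"]+c["fy"]*-p[1]/-p[2]])
def ray(n,uv):
    c=CM[n]; d=np.array([(uv[0]-c["cx"])/c["fx"],-(uv[1]-c["cy"])/c["fy"],-1]); return c["origin"],c["orientation"]@d
def onz(n,uv,z):
    o,d=ray(n,uv); return o+d*(z-o[2])/d[2]
def tri(ut,us):
    f=lambda P:np.r_[proj("top",P)-ut,proj("side",P)-us]
    r=least_squares(f,[.42,0,.03]); return r.x,np.abs(r.fun).max()
def zt(X,Y,o=(160,160),k=4.5): return np.array([(X+.5)/k-.5+o[0],(Y+.5)/k-.5+o[1]])
def zs(X,Y,o=(260,135),k=4.5): return zt(X,Y,o,k)
def world(pose,p):
    x,y,a=pose; c,s=np.cos(a),np.sin(a); return np.array([x+c*p[0]-s*p[1],y+s*p[0]+c*p[1],p[2]])
E
python3 - <<'E'
from h import *
np.set_printoptions(precision=4,suppress=True)
print("pivot",tri(zt(525,155),zs(230,366)))
print("knob",tri(zt(489,60),zs(325,391)))
print("head L",tri(zt(209,412),zs(325,98)),"R",tri(zt(464,399),zs(128,224)))
print("footL",tri(zt(196,355),zs(380,150)),"R",tri(zt(488,359),zs(133,290)))
for n,p,z in [("headL",zt(209,412),.024),("headR",zt(464,399),.024),("hub",zt(525,155),.081),("knob",zt(489,60),.103)]: print(n,onz("top",p,z))
obs=[("top",zt(525,155),(.02,-.104,.081)),("side",zs(230,366),(.02,-.104,.081)),
("top",zt(196,355),(-.085,.082,0)),("top",zt(488,359),(-.085,-.082,0)),
("side",zs(380,150),(-.085,.082,0)),("side",zs(133,290),(-.085,-.082,0)),
("top",zt(185,88),(.060,.09,.057)),("side",zs(570,260),(.06,.09,.057))]
f=lambda q:np.concatenate([proj(n,world(q,p))-u for n,u,p in obs])
r=least_squares(f,[.45,0,0],loss="soft_l1"); print("stand",r.x,np.degrees(r.x[2])); print(r.fun.reshape(-1,2)); 
for nm,p in [("home",(.02,0,.043)),("pivot",(.02,-.104,.081)),("foot",(-.085,0,0))]: print(nm,world(r.x,p))
E
```

```text
pivot (array([ 0.6102, -0.0947,  0.0816]), np.float64(0.10478443975097207))
knob (array([ 0.6566, -0.0775,  0.1035]), np.float64(0.5389520101484777))
head L (array([0.4784, 0.0833, 0.0199]), np.float64(0.14031210312759868)) R (array([ 0.484 , -0.0586,  0.0255]), np.float64(0.09183378773832374))
footL (array([ 0.5125,  0.0957, -0.002 ]), np.float64(0.5700523547840248)) R (array([ 0.5071, -0.0719,  0.0025]), np.float64(0.22901866293915418))
headL [0.478  0.0823 0.024 ]
headR [ 0.4839 -0.0588  0.024 ]
hub [ 0.6105 -0.0945  0.081 ]
knob [ 0.6576 -0.0763  0.103 ]
stand [ 0.5937  0.0082 -0.0353] -2.0201526386787325
[[ 0.8031  0.2036]
 [-0.602   0.4639]
 [ 0.3722 -0.0798]
 [-0.2261  0.7115]
 [-1.4592 -0.1629]
 [ 0.2931 -0.0428]
 [-1.5712 -1.184 ]
 [ 2.8829 -0.3765]]
home [0.6137 0.0075 0.043 ]
pivot [ 0.61   -0.0964  0.081 ]
foot [0.5087 0.0112 0.    ]
```

Measured: stand at (0.594, 0.008) with yaw about -2°. The head's centre is at (0.481, 0.012), skewed about +2.4°. The knob is at (0.657, -0.077), which puts the keeper at about 22°. Next I work out the move to a point behind the head.

```bash
python3 - <<'E'
from h import *
np.set_printoptions(precision=4,suppress=True)
s=env.observe(); R=s["tool_rot"]; p=s["position"]
print(R.T@(np.array([.425,.0135,.12])-p))
E
```

```text
[ 0.1255  0.417  -0.4668]
```

```bash
python3 -m jog '[[1,0,0.013,-0.015,0.02],[1,0,0.038,-0.043,0.04],[1,0,0.065,-0.073,0.06],[1,0,0.094,-0.105,0.08],[1,0,0.123,-0.138,0.1],[1,0,0.152,-0.17,0.12],[1,0,0.181,-0.203,0.14],[1,0,0.21,-0.235,0.16],[1,0.01,0.239,-0.268,0.18],[1,0.02,0.268,-0.3,0.2],[1,0.035,0.297,-0.332,0.22],[1,0.05,0.326,-0.365,0.24],[1,0.07,0.355,-0.397,0.263],[1,0.09,0.382,-0.428,0.263],[1,0.11,0.402,-0.45,0.263],[1,0.12,0.413,-0.462,0.263],[1,0.125,0.417,-0.467,0.263],[1,0.125,0.417,-0.467,0.263]]'
python3 - <<'E'
from h import *
s=env.observe(); np.set_printoptions(precision=4,suppress=True); print(s["tool_rot"],s["q"],s["time_s"])
for n in("side","top"):
    im=env.get_image(n)[:,:,::-1]; cv2.imwrite(f"pics/{n}1.png",im)
a=cv2.imread("pics/side1.png")[60:240,220:440]; cv2.imwrite("pics/side1z.png",cv2.resize(a,None,fx=3.3,fy=3.3,interpolation=cv2.INTER_CUBIC))
E
```

```text
time_s: 1.9
position: [0.4247, 0.0136, 0.1199]
tool_rot: [[-0.001, 0.999, -0.034], [0.0, -0.034, -0.999], [-1.0, -0.001, -0.0]]
ft_force: [-0.1, -0.1, -0.3]
grip_width: 0.0852
[[-0.0013  0.9994 -0.0341]
 [ 0.0002 -0.0341 -0.9994]
 [-1.     -0.0013 -0.0002]] [-14.2101  18.3865 104.3636  -0.0055  57.3258  77.7488] 1.9
```

View pics/side1z.png

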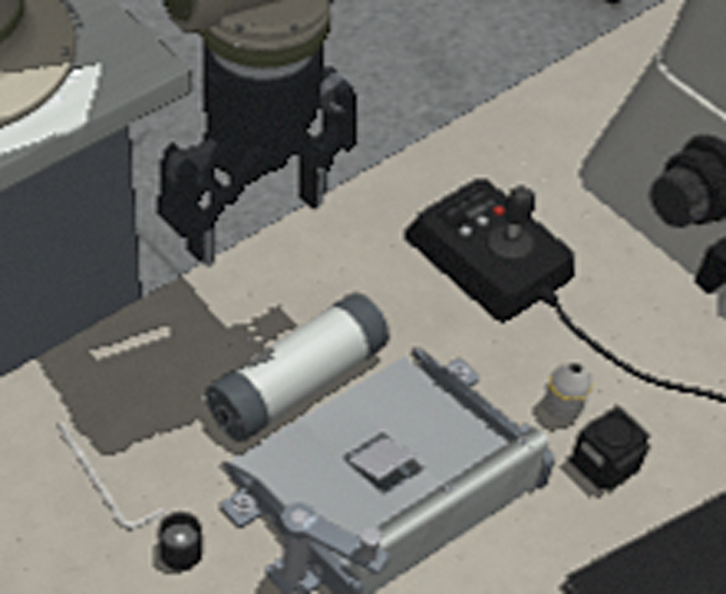

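View pics/top1.png

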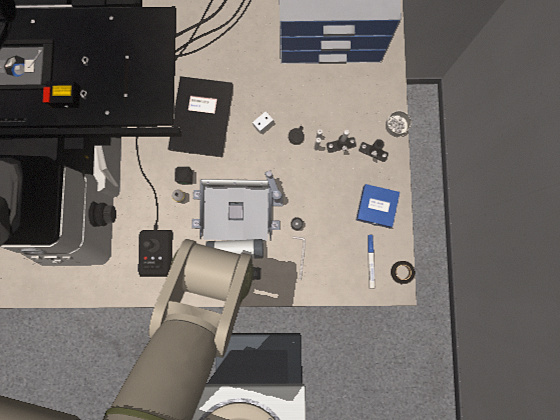

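```bash
python3 - <<'E'
from h import *
np.set_printoptions(precision=1,suppress=True)
for y in(-.0434,-.03,.0706,.056):
  for dx in(-.011,.011):
    print(y,dx,[ (proj("side",(.4247+dx,y,z))-[220,60])*3.3 for z in(.106,.1195)])
E
```

```text
-0.0434 -0.011 [array([180.9, 267. ]), array([180.4, 253.8])]
-0.0434 0.011 [array([199.8, 286.1]), array([199.6, 273. ])]
-0.03 -0.011 [array([196.3, 258.2]), array([196., 245.])]
-0.03 0.011 [array([215.3, 277.2]), array([215.2, 264. ])]
0.0706 -0.011 [array([307.7, 194.9]), array([308.7, 181.4])]
0.0706 0.011 [array([327.1, 212.6]), array([328.3, 199.2])]
0.056 -0.011 [array([291.9, 203.8]), array([292.8, 190.4])]
0.056 0.011 [array([311.3, 221.7]), array([312.4, 208.4])]
```

With the gripper open the fingertips stand only about 1 mm ahead of the TCP: in the zoomed side view they are at (213,262) and (312,207). So I'll push with the TCP about 13 mm below the head's axis. Next I descend behind the head.

```bash
python3 -m jog '[[1,0.02,0,0,0],[1,0.045,0,0,0],[1,0.07,0,0,0],[1,0.09,0,0,0],[1,0.103,0,0,0],[1,0.109,0,0,0],[1,0.109,0.004,0,0],[1,0.109,0.008,0,0],[1,0.109,0.01,0,0],[1,0.109,0.011,0,0]]'
python3 - <<'E'
from h import *
for n in("side","top"):
    im=env.get_image(n)[:,:,::-1]; cv2.imwrite(f"pics/{n}2.png",im)
a=cv2.imread("pics/side2.png")[100:250,240:420]; cv2.imwrite("pics/side2z.png",cv2.resize(a,None,fx=4,fy=4,interpolation=cv2.INTER_CUBIC))
E
```

```text
time_s: 3.0
position: [0.4366, 0.0128, 0.0119]
tool_rot: [[0.001, 0.999, -0.035], [-0.0, -0.035, -0.999], [-1.0, 0.001, 0.0]]
ft_force: [0.5, -0.2, -0.0]
grip_width: 0.0853
```

View pics/side2z.png

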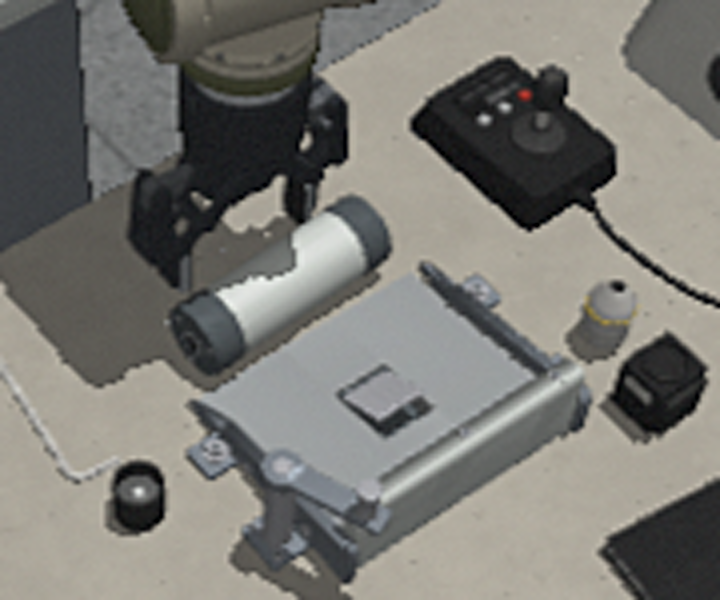

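Both fingers are behind the head: right fingertip at (183,285), left hidden behind the barrel near (303,215). I now start a slow push onto the foot of the ramp.

```bash
python3 -m jog '[[1,0,0.002,0,0],[1,0,0.004,0,0],[1,0,0.006,0,0],[1,0,0.008,0,0],[1,0,0.01,0,0],[1,0,0.012,0,0],[1,0,0.0145,0,0],[1,0,0.017,0,0],[1,0,0.0195,0,0],[1,0,0.022,0,0],[1,0,0.0245,0,0],[1,0,0.027,0,0],[1,0,0.0295,0,0],[1,0,0.032,0,0],[1,0,0.0345,0,0],[1,0,0.037,0,0],[1,-0.0005,0.0395,0,0],[1,-0.001,0.042,0,0],[1,-0.0015,0.0445,0,0],[1,-0.002,0.047,0,0]]'
python3 - <<'E'
from h import *
for n in("side","top"):
    im=env.get_image(n)[:,:,::-1]; cv2.imwrite(f"pics/{n}3.png",im)
a=cv2.imread("pics/side3.png")[100:250,240:420]; b=cv2.imread("pics/top3.png")[160:290,160:320]
cv2.imwrite("pics/side3z.png",cv2.resize(a,None,fx=4,fy=4,interpolation=cv2.INTER_CUBIC))
cv2.imwrite("pics/top3z.png",cv2.resize(b,None,fx=4.5,fy=4.5,interpolation=cv2.INTER_CUBIC))
E
```

```text
time_s: 5.1
position: [0.4831, 0.0113, 0.0134]
tool_rot: [[-0.0, 0.999, -0.035], [0.0, -0.035, -0.999], [-1.0, -0.0, -0.0]]
ft_force: [-1.9, 0.2, 1.3]
grip_width: 0.0852
```

View pics/side3z.png

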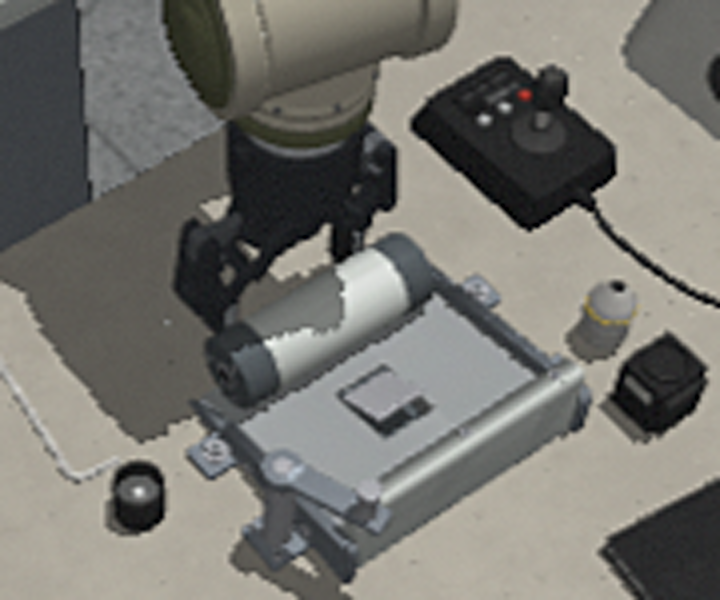

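View pics/top3z.png

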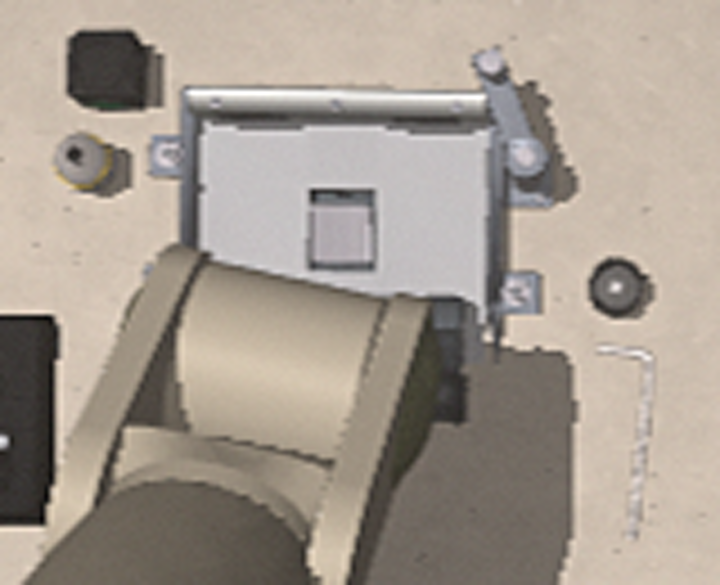

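```bash
python3 - <<'E'
from h import *
np.set_printoptions(precision=4,suppress=True)
S=(.5937,.0082,-.0353)
def sf(P):
    d=np.array(P[:2])-S[:2]; c,s=np.cos(S[2]),np.sin(S[2]); return np.array([c*d[0]+s*d[1],-s*d[0]+c*d[1]])*1e3
s=env.observe(); print("tcp",s["position"],sf(s["position"]),s["ft_force"])
k=4;o=(240,100)
e=zt(229,376,o,k); P=onz("side",e,.0275); print("R end",P,sf(P))
# far end: extreme silhouette point
for yaw in(-2,0.2,2.4):
  a=np.radians(yaw); ax=np.array([-np.sin(a),np.cos(a),0]); L=P+.14*ax; f=np.cross(ax,[0,0,1])
  pts=[(proj("side",L+.024*(np.cos(t)*f+np.sin(t)*np.array([0,0,1])))-o)*k for t in np.radians(range(0,360,10))]
  pts=np.array(pts); print(yaw,sf(L),"centre",(proj("side",L)-o)*k,"circle x",pts[:,0].min(),pts[:,0].max(),"y",pts[:,1].min(),pts[:,1].max())
E
```

```text
tcp [0.4836 0.0112 0.0135] [-110.1455   -0.9165] [-0.41   -0.0252 -1.2807]
R end [ 0.5188 -0.0591  0.0275] [-72.4435 -69.8882]
-2 [-72.4986  70.1118] centre [413.3422 265.3626] circle x 388.1798250413465 439.2056813567997 y 230.02415189091437 300.35830261705644
0.2 [-77.8728  70.0065] centre [407.5999 259.7799] circle x 381.4466044051587 434.46504631587504 y 224.92735523169677 294.1758597923664
2.4 [-83.2391  69.6949] centre [401.6307 254.3838] circle x 374.5253459837852 429.4556257037507 y 220.03539183770044 288.1590182758879
```

The head is on the ramp, centred sideways and almost squared up (skew under about 1°). Its right end cap is at (229,376) and its left extreme at about (437,285). I continue up the ramp.

```bash
python3 -m jog '[[1,-0.0005,0.003,0,0],[1,-0.0012,0.007,0,0],[1,-0.002,0.0115,0,0],[1,-0.0028,0.016,0,0],[1,-0.0036,0.0205,0,0],[1,-0.0044,0.025,0,0],[1,-0.0052,0.0295,0,0],[1,-0.006,0.034,0,0],[1,-0.0068,0.0385,0,0],[1,-0.0076,0.043,0,0],[1,-0.0084,0.0475,0,0],[1,-0.0092,0.052,0,0],[1,-0.01,0.0565,0,0],[1,-0.0108,0.061,0,0],[1,-0.0116,0.0655,0,0],[1,-0.0123,0.07,0,0],[1,-0.013,0.074,0,0],[1,-0.0135,0.077,0,0],[1,-0.0139,0.079,0,0],[1,-0.0141,0.08,0,0]]'
python3 - <<'E'
from h import *
for n in("side","top"):
    im=env.get_image(n)[:,:,::-1]; cv2.imwrite(f"pics/{n}4.png",im)
print(env.observe()["ft_force"])
a=cv2.imread("pics/side4.png")[100:250,240:420]; b=cv2.imread("pics/top4.png")[160:290,160:320]
cv2.imwrite("pics/side4z.png",cv2.resize(a,None,fx=4,fy=4,interpolation=cv2.INTER_CUBIC))
cv2.imwrite("pics/top4z.png",cv2.resize(b,None,fx=4.5,fy=4.5,interpolation=cv2.INTER_CUBIC))
E
```

```text
time_s: 7.2
position: [0.5632, 0.0084, 0.0275]
tool_rot: [[0.0, 0.999, -0.035], [-0.0, -0.035, -0.999], [-1.0, 0.0, 0.0]]
ft_force: [-0.2, 0.5, -0.3]
grip_width: 0.0856
[-0.53980787 -0.54411843 -0.06467643]
```

View pics/side4z.png

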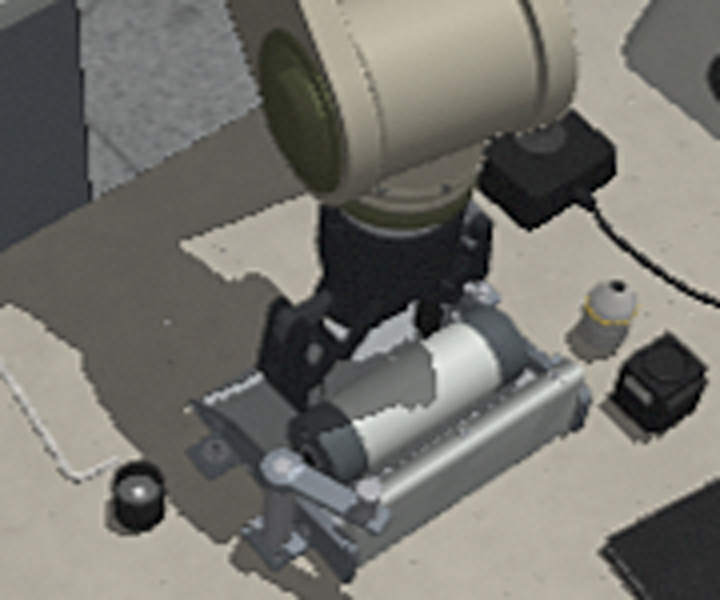

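View pics/top4z.png

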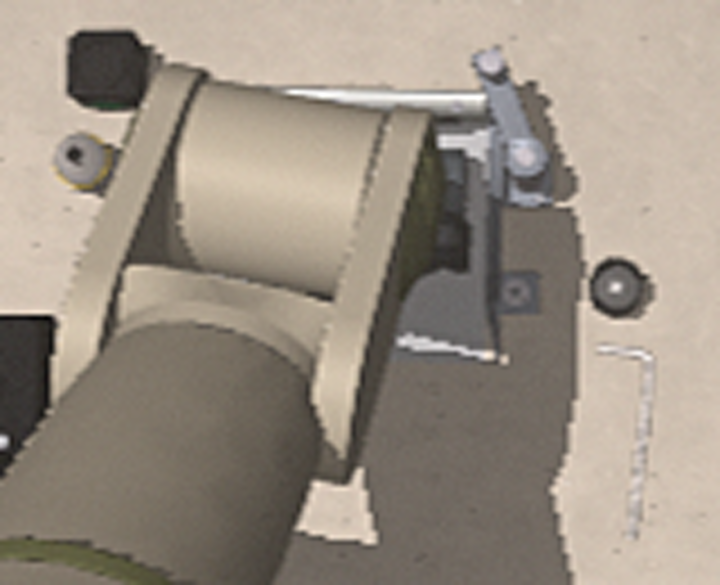

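Going well: the head is about 14 mm short of the stop and both ends are level with it. I finish with small steps, checking the force.

```bash
python3 -m jog '[[1,-0.0002,0.0015,0,0],[1,-0.0005,0.003,0,0],[1,-0.0008,0.0045,0,0],[1,-0.001,0.006,0,0],[1,-0.0013,0.0075,0,0],[1,-0.0016,0.009,0,0],[1,-0.0018,0.01,0,0],[1,-0.0019,0.011,0,0]]'
```

```text
time_s: 8.1
position: [0.5739, 0.0081, 0.0293]
tool_rot: [[-0.0, 0.999, -0.035], [0.0, -0.035, -0.999], [-1.0, -0.0, -0.0]]
ft_force: [-1.1, 0.8, 1.0]
grip_width: 0.0853
```

```bash
python3 -m jog '[[1,-0.0001,0.0007,0,0],[1,-0.0002,0.0015,0,0],[1,-0.0002,0.0015,0,0]]'
```

```text
time_s: 8.4
position: [0.5753, 0.0081, 0.0295]
tool_rot: [[-0.0, 0.999, -0.035], [0.0, -0.035, -0.999], [-1.0, -0.0, -0.0]]
ft_force: [-2.3, 0.1, 1.0]
grip_width: 0.0853
```

```bash
python3 -m jog '[[1,-0.0001,0.0005,0,0],[1,-0.0002,0.001,0,0],[1,-0.0002,0.001,0,0]]'
```

```text
time_s: 8.7
position: [0.5765, 0.008, 0.0297]
tool_rot: [[0.0, 0.999, -0.035], [0.0, -0.035, -0.999], [-1.0, 0.0, -0.0]]
ft_force: [-1.0, 0.1, 1.0]
grip_width: 0.0856
```

```bash
python3 -m jog '[[1,-0.0001,0.0005,0,0],[1,-0.0002,0.001,0,0],[1,-0.0002,0.001,0,0]]'
```

```text
time_s: 9.0
position: [0.5768, 0.008, 0.0298]
tool_rot: [[-0.001, 0.999, -0.035], [0.0, -0.035, -0.999], [-1.0, -0.001, 0.0]]
ft_force: [-5.7, -0.1, 2.5]
grip_width: 0.0853
```

```bash
python3 -m jog '[[1,0,0.0004,0,0],[1,0,0.0004,0,0]]'
python3 - <<'E'
from h import *
for n in("side",):
    im=env.get_image(n)[:,:,::-1]; cv2.imwrite(f"pics/{n}5.png",im)
print(env.observe()["ft_force"],env.observe()["position"])
a=cv2.imread("pics/side5.png")[160:250,290:420]
cv2.imwrite("pics/side5z.png",cv2.resize(a,None,fx=6,fy=6,interpolation=cv2.INTER_CUBIC))
E
```

```text
time_s: 9.2
position: [0.5769, 0.008, 0.0297]
tool_rot: [[-0.002, 0.999, -0.035], [0.0, -0.035, -0.999], [-1.0, -0.002, 0.0]]
ft_force: [-7.9, -1.2, 2.8]
grip_width: 0.0856
[-7.30077375 -1.16075786  3.34330285] [0.57691047 0.00799543 0.02978946]
```

View pics/side5z.png

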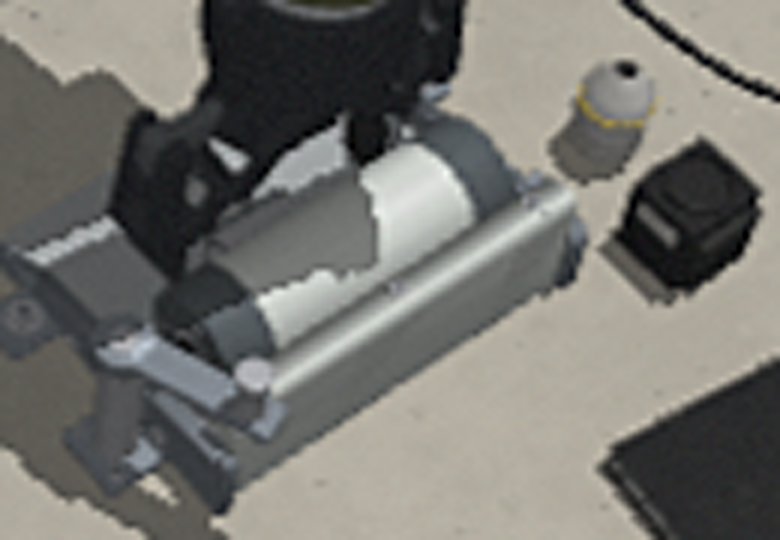

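The head is against the stop: the force rose to about 8 N and motion stopped. I back off slowly with the fingers still close behind the head, to see whether the catch holds it.

```bash
python3 -m jog '[[1,0,-0.001,0,0],[1,0,-0.002,0,0],[1,0.0002,-0.003,0,0],[1,0.0004,-0.004,0,0],[1,0.0006,-0.005,0,0],[1,0.0008,-0.006,0,0],[1,0.001,-0.0075,0,0],[1,0.0012,-0.009,0,0],[1,0.0012,-0.01,0,0]]'
python3 - <<'E'
from h import *
for n in("side","top"):
    im=env.get_image(n)[:,:,::-1]; cv2.imwrite(f"pics/{n}6.png",im)
print(env.observe()["ft_force"],env.observe()["position"])
a=cv2.imread("pics/side6.png")[160:250,290:420]
cv2.imwrite("pics/side6z.png",cv2.resize(a,None,fx=6,fy=6,interpolation=cv2.INTER_CUBIC))
E
```

```text
time_s: 10.15
position: [0.5676, 0.0083, 0.0287]
tool_rot: [[-0.0, 0.999, -0.035], [0.0, -0.035, -0.999], [-1.0, -0.0, -0.0]]
ft_force: [-0.3, -0.9, -0.2]
grip_width: 0.0854
[-0.70131468 -0.8149019   0.2983745 ] [0.56762495 0.00830923 0.02871539]
```

View pics/side6z.png

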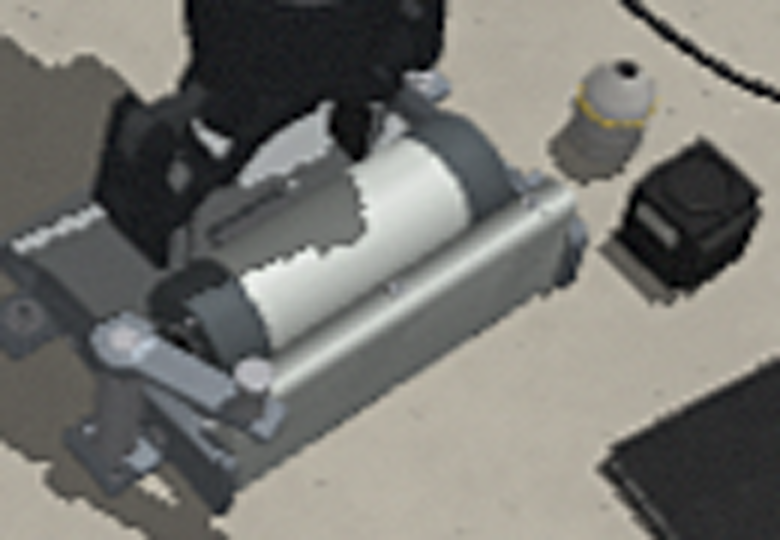

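The fingers moved back about 22 px but the head only about 7 px (roughly 3 mm), so the catch seems to hold it. To confirm, I back off a little more and check that the head stays.

```bash
python3 -m jog '[[1,0.0002,-0.002,0,0],[1,0.0004,-0.004,0,0],[1,0.0006,-0.006,0,0],[1,0.0008,-0.007,0,0],[1,0.001,-0.008,0,0],[1,0.001,-0.008,0,0]]'
python3 - <<'E'
from h import *
im=env.get_image("side")[:,:,::-1].copy(); cv2.imwrite("pics/side7.png",im)
A=[cv2.imread(f"pics/side{i}.png") for i in(5,6,7)]
# left end-cap region only: phase shift
for box in[(200,180,352,375)]:
  r=[cv2.cvtColor(a[178:205,352:376],cv2.COLOR_BGR2GRAY).astype(np.float32) for a in A]
  print(cv2.phaseCorrelate(r[0],r[1]),cv2.phaseCorrelate(r[1],r[2]))
  print(np.abs(r[0]-r[1]).mean(),np.abs(r[1]-r[2]).mean())
cv2.imwrite("pics/side7z.png",cv2.resize(A[2][160:250,290:420],None,fx=6,fy=6,interpolation=cv2.INTER_CUBIC))
E
```

```text
time_s: 10.85
position: [0.5597, 0.0086, 0.0277]
tool_rot: [[-0.0, 0.999, -0.035], [0.0, -0.035, -0.999], [-1.0, -0.0, -0.0]]
ft_force: [-0.0, 0.9, -0.3]
grip_width: 0.0858
((-0.5724055546142868, -0.2462969684909755), 0.9082605301597972) ((0.18244916091720498, 0.6724039116497664), 0.9954139266485049)
14.098765 2.8503087
```

View pics/side7z.png

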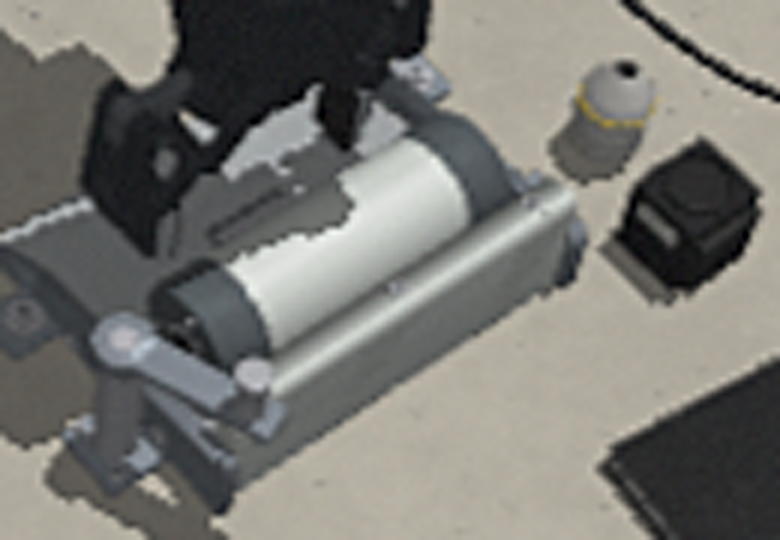

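The head stayed put while the fingers went further back, and there is now clear space behind it. In the side view the right cap is at (190,310), unchanged. So the catch is holding. I raise, shut the gripper, and work out the keeper push.

```bash
python3 -m jog '[[1,-0.002,-0.006,0,0],[1,-0.01,-0.01,0,0],[1,-0.03,-0.01,0,0],[1,-0.06,-0.01,0,0],[0,-0.09,-0.01,0,0],[-1,-0.112,-0.01,0,0],[-1,-0.122,-0.01,0,0],[-1,-0.125,-0.01,0,0]]'
python3 - <<'E'
from h import *
np.set_printoptions(precision=4,suppress=True)
im=env.get_image("side")[:,:,::-1]; cv2.imwrite("pics/side8.png",im)
cv2.imwrite("pics/side8z.png",cv2.resize(im[100:250,250:420],None,fx=4,fy=4,interpolation=cv2.INTER_CUBIC))
s=env.observe(); R=s["tool_rot"]; p=s["position"]; print(p,R,s["grip_width"])
print(R.T@(np.array([.6782,-.091,.15])-p))
E
```

```text
time_s: 11.7
position: [0.5498, 0.009, 0.1538]
tool_rot: [[0.002, 0.999, -0.035], [-0.0, -0.035, -0.999], [-1.0, 0.002, 0.0]]
ft_force: [0.4, -0.1, -0.4]
grip_width: 0.0283
[0.5496 0.009  0.1532] [[ 0.0006  0.9994 -0.0351]
 [-0.0001 -0.0351 -0.9994]
 [-1.      0.0006  0.0001]] 0.020165516927417308
[0.0033 0.132  0.0954]
```

View pics/side8z.png

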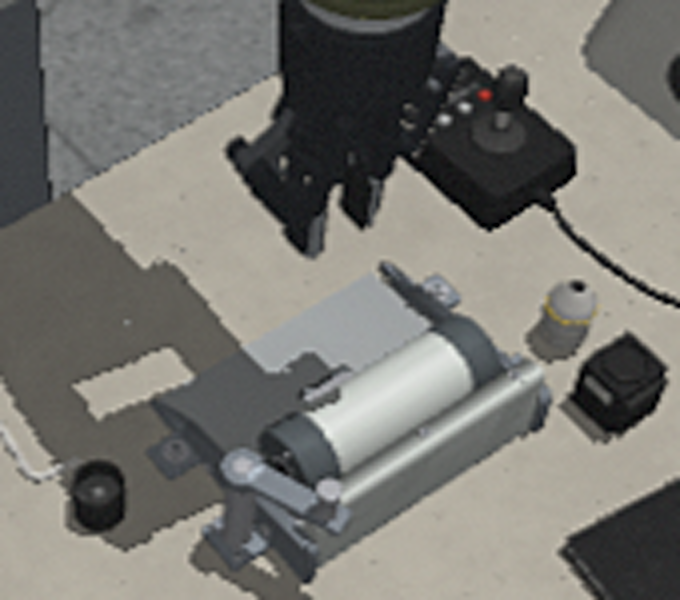

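The head sits on the catch, whose tongue is visible upright behind it at (320,385). I move to above the far right side of the knob.

```bash
python3 -m jog '[[-1,0,0.01,0.007,0.06],[-1,0,0.035,0.025,0.17],[-1,0,0.063,0.045,0.29],[-1,0,0.09,0.065,0.4],[-1,0,0.112,0.081,0.48],[-1,0,0.125,0.091,0.524],[-1,0.002,0.131,0.095,0.524],[-1,0.003,0.132,0.0955,0.524],[-1,0.003,0.132,0.0955,0.524]]'
python3 - <<'E'
from h import *
np.set_printoptions(precision=4,suppress=True)
for n in("side","top"):
    im=env.get_image(n)[:,:,::-1]; cv2.imwrite(f"pics/{n}9.png",im)
    a=im[100:250,250:420] if n=="side" else im[150:280,170:330]
    cv2.imwrite(f"pics/{n}9z.png",cv2.resize(a,None,fx=4,fy=4,interpolation=cv2.INTER_CUBIC))
s=env.observe(); R=s["tool_rot"]; p=s["position"]; print(p,R,s["grip_width"],s["q"])
print((proj("side",(p[0],p[1],p[2]-.014))-[250,100])*4)
E
```

```text
time_s: 12.65
position: [0.6777, -0.0905, 0.1488]
tool_rot: [[-0.002, 0.848, -0.529], [0.001, -0.529, -0.848], [-1.0, -0.002, 0.0]]
ft_force: [0.3, -0.1, 0.1]
grip_width: -0.0001
[ 0.6778 -0.0905  0.1497] [[-0.0006  0.8483 -0.5295]
 [ 0.0002 -0.5295 -0.8483]
 [-1.     -0.0007  0.0001]] 3.2701285907778725e-05 [-17.496   39.4376  58.722    0.0027  81.8786 104.478 ]
[343.9341 495.4823]
```

View pics/side9z.png

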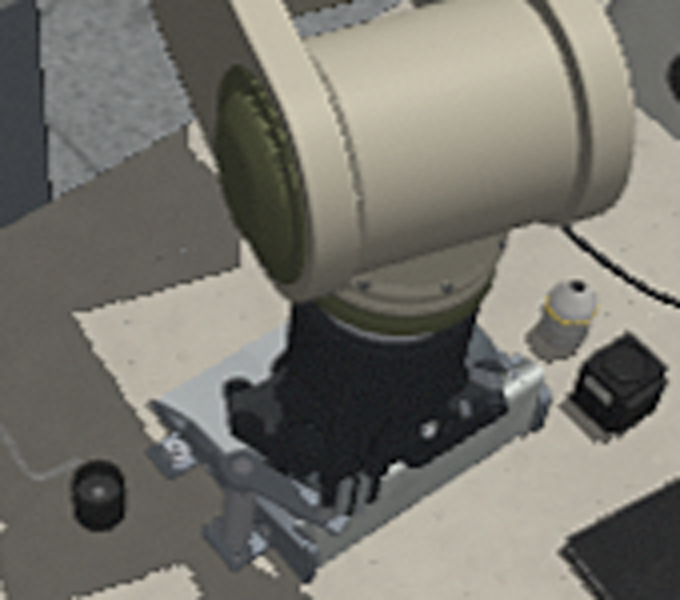

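View pics/top9z.png

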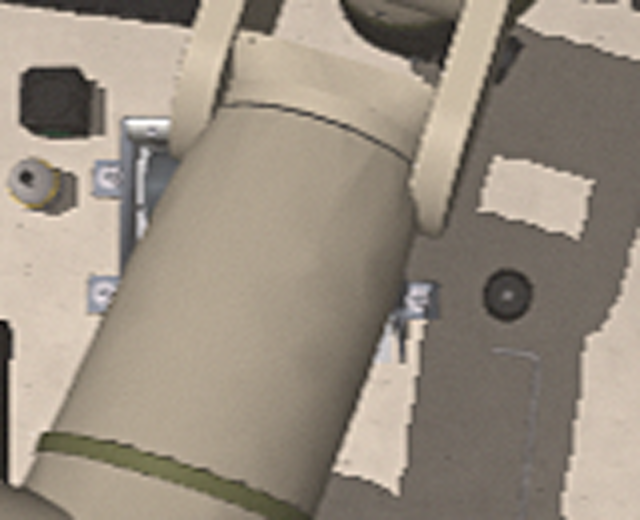

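```bash
python3 - <<'E'
from h import *
np.set_printoptions(precision=1,suppress=True)
s=env.observe(); R=s["tool_rot"]; p=s["position"]
im=cv2.imread("pics/side9.png")[195:240,310:370]
cv2.imwrite("pics/side9zz.png",cv2.resize(im,None,fx=12,fy=12,interpolation=cv2.INTER_NEAREST))
for y in(-.011,.011):
  for z in(-.0145,.0145): print(y,z,(proj("side",p+R@[.014,y,z])-[310,195])*12)
print("knob top",(proj("side",[.6566,-.0775,.103])-[310,195])*12)
E
```

```text
-0.011 -0.0145 [389.8 281.1]
-0.011 0.0145 [212.5 295.1]
0.011 -0.0145 [412.4 398.4]
0.011 0.0145 [232.5 412.8]
knob top [268.4 318.4]
```

View pics/side9zz.png

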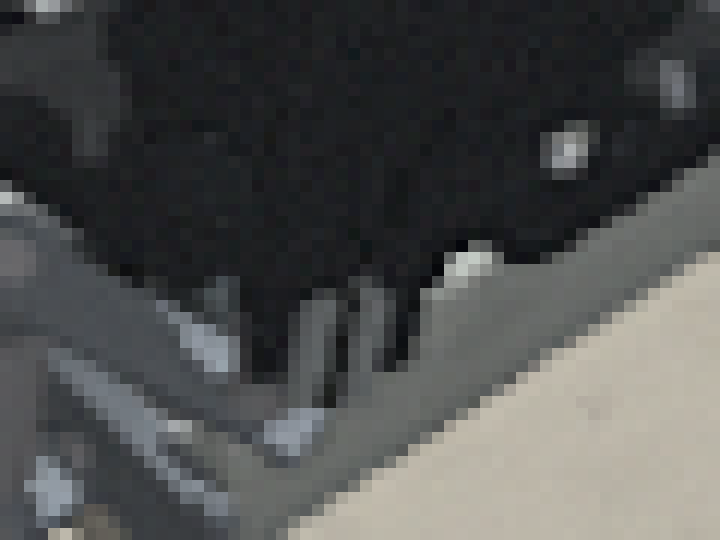

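```bash
python3 -m jog '[[-1,0.008,0,0,0],[-1,0.022,0,0,0],[-1,0.036,0,0,0],[-1,0.045,0,0,0],[-1,0.048,0,0,0],[-1,0.048,0,0,0]]'
python3 - <<'E'
from h import *
np.set_printoptions(precision=1,suppress=True)
s=env.observe(); R=s["tool_rot"]; p=s["position"]; print(p*1e3)
im=env.get_image("side")[:,:,::-1]; cv2.imwrite("pics/side10.png",im)
cv2.imwrite("pics/side10zz.png",cv2.resize(im[195:240,300:360],None,fx=12,fy=12,interpolation=cv2.INTER_CUBIC))
for y in(-.011,.011):
  for z in(-.0145,.0145): print(y,z,(proj("side",p+R@[.014,y,z])-[300,195])*12)
E
```

```text
time_s: 13.35
position: [0.6782, -0.0911, 0.1013]
tool_rot: [[-0.001, 0.848, -0.53], [0.0, -0.53, -0.848], [-1.0, -0.001, 0.0]]
ft_force: [0.0, 0.2, 0.7]
grip_width: 0.0002
[678.2 -91.1 101.3]
-0.011 -0.0145 [477.  432.3]
-0.011 0.0145 [307.9 445.7]
0.011 -0.0145 [497.9 546.3]
0.011 0.0145 [326.5 560. ]
```

View pics/side10zz.png

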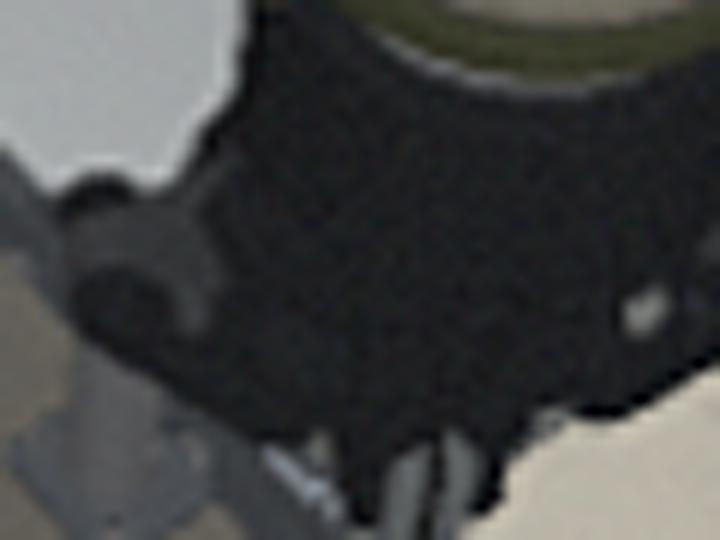

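```bash
python3 - <<'E'
import cv2
im=cv2.imread("pics/side10.png")
cv2.imwrite("pics/side10y.png",cv2.resize(im[215:260,300:360],None,fx=12,fy=12,interpolation=cv2.INTER_CUBIC))
E
```

```text
(no output)
```

View pics/side10y.png

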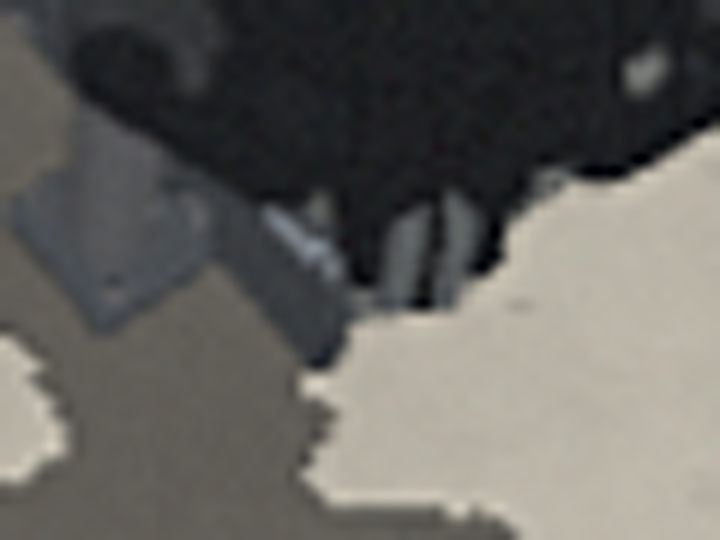

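The pad tips at (420,305) match the predicted tip height of about 88 mm, so they overlap the knob by about 15 mm. Next I compute the arc shifts.

```bash
python3 - <<'E'
from h import *
np.set_printoptions(precision=4,suppress=True)
s=env.observe(); R=s["tool_rot"]; p=s["position"]
for t in list(range(20,95,5))+[92,96]:
    a=np.radians(t); w=np.array([.610+.05*np.cos(a)+.0148,-.0957+.05*np.sin(a)-.0093,p[2]])
    print(t,np.round((R.T@(w-p))[1:],4))
E
```

```text
20 [-0.0074  0.0008]
25 [-0.011  -0.0017]
30 [-0.0147 -0.004 ]
35 [-0.0187 -0.0058]
40 [-0.0227 -0.0074]
45 [-0.0269 -0.0085]
50 [-0.0312 -0.0093]
55 [-0.0356 -0.0097]
60 [-0.0399 -0.0098]
65 [-0.0443 -0.0094]
70 [-0.0486 -0.0087]
75 [-0.0528 -0.0076]
80 [-0.0569 -0.0061]
85 [-0.0609 -0.0043]
90 [-0.0647 -0.0022]
92 [-0.0662 -0.0012]
96 [-0.069   0.0008]
```

```bash
python3 -m jog '[[-1,0,-0.003,0.0005,0],[-1,0,-0.0055,0.0008,0],[-1,0,-0.0074,0.0008,0],[-1,0,-0.0092,-0.0005,0],[-1,0,-0.011,-0.0017,0],[-1,0,-0.0147,-0.004,0],[-1,0,-0.0187,-0.0058,0],[-1,0,-0.0227,-0.0074,0],[-1,0,-0.0269,-0.0085,0],[-1,0,-0.0312,-0.0093,0],[-1,0,-0.0356,-0.0097,0],[-1,0,-0.0399,-0.0098,0],[-1,0,-0.0443,-0.0094,0],[-1,0,-0.0486,-0.0087,0],[-1,0,-0.0528,-0.0076,0],[-1,0,-0.0555,-0.0067,0],[-1,0,-0.0569,-0.0061,0]]'
python3 - <<'E'
from h import *
for n in("side","top"):
    im=env.get_image(n)[:,:,::-1]; cv2.imwrite(f"pics/{n}11.png",im)
    a=im[150:250,260:420] if n=="side" else im[150:280,170:330]
    cv2.imwrite(f"pics/{n}11z.png",cv2.resize(a,None,fx=4.5,fy=4.5,interpolation=cv2.INTER_CUBIC))
E
```

```text
time_s: 15.1
position: [0.633, -0.0558, 0.1018]
tool_rot: [[-0.0, 0.848, -0.531], [-0.0, -0.531, -0.848], [-1.0, -0.0, 0.0]]
ft_force: [0.6, 0.5, 0.6]
grip_width: 0.0001
```

View pics/side11z.png

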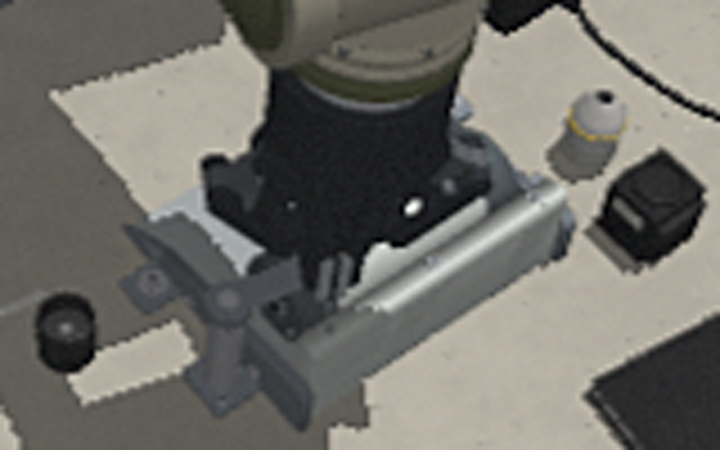

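The keeper arm now points across over the head, from the hub at (228,300) to about (300,270), and is following the fingers. I push to its end stop, watching the force.

```bash
python3 -m jog '[[-1,0,-0.002,0.0009,0],[-1,0,-0.004,0.0018,0],[-1,0,-0.0055,0.0026,0],[-1,0,-0.0065,0.0032,0],[-1,0,-0.0065,0.0032,0]]'
```

```text
time_s: 15.7
position: [0.6259, -0.055, 0.1017]
tool_rot: [[-0.0, 0.848, -0.531], [0.0, -0.531, -0.848], [-1.0, -0.0, 0.0]]
ft_force: [0.0, -0.0, 0.1]
grip_width: 0.0001
```

```bash
python3 -m jog '[[-1,0,-0.0007,0.0004,0],[-1,0,-0.0013,0.0007,0],[-1,0,-0.0013,0.0007,0]]'
```

```text
time_s: 16.0
position: [0.6249, -0.055, 0.1018]
tool_rot: [[0.001, 0.848, -0.531], [-0.0, -0.531, -0.848], [-1.0, 0.001, -0.0]]
ft_force: [2.1, 0.0, 0.1]
grip_width: -0.0001
```

```bash
python3 -m jog '[[-1,0,-0.0005,0.0003,0],[-1,0,-0.001,0.0006,0],[-1,0,-0.001,0.0006,0]]'
```

```text
time_s: 16.3
position: [0.6245, -0.0551, 0.102]
tool_rot: [[0.003, 0.848, -0.531], [-0.0, -0.531, -0.848], [-1.0, 0.003, -0.001]]
ft_force: [6.8, -1.1, -1.6]
grip_width: 0.0
```

The force rose to about 7 N while motion stopped, so the end stop is reached. I nudge once more, retreat straight away from the knob, then rise and clear.

```bash
python3 -m jog '[[-1,0,-0.0004,0.0002,0],[-1,0,-0.0004,0.0002,0]]'; python3 -m jog '[[-1,0,0.001,-0.0003,0],[-1,0,0.002,-0.0006,0],[-1,0,0.004,0,0],[-1,0,0.008,0,0],[-1,0,0.013,0,0],[-1,-0.005,0.016,0,0],[-1,-0.025,0.017,0,0],[-1,-0.055,0.017,0,0],[-1,-0.095,0.017,0,0],[-1,-0.12,0.017,0,0],[-1,-0.13,0.017,0,0],[-1,-0.13,0.017,0,0]]'
python3 - <<'E'
from h import *
np.set_printoptions(precision=4,suppress=True)
s=env.observe(); print(s["tool_rot"].T@(np.array([.36,-.22,.26])-s["position"]))
E
```

```text
time_s: 16.5
position: [0.6244, -0.0551, 0.102]
tool_rot: [[0.004, 0.848, -0.531], [-0.001, -0.531, -0.848], [-1.0, 0.004, -0.002]]
ft_force: [7.2, 0.4, -2.3]
grip_width: 0.0002
time_s: 17.7
position: [0.6377, -0.064, 0.2327]
tool_rot: [[0.002, 0.848, -0.53], [-0.001, -0.53, -0.848], [-1.0, 0.002, -0.001]]
ft_force: [-0.1, -0.5, -0.2]
grip_width: 0.0004
[-0.0278 -0.1526  0.2795]
```

```bash
python3 -m jog '[[-1,-0.002,-0.008,0.015,0],[-1,-0.006,-0.024,0.045,0],[-1,-0.01,-0.044,0.08,0],[-1,-0.015,-0.064,0.117,0],[-1,-0.02,-0.084,0.154,0],[-1,-0.024,-0.104,0.19,0],[-1,-0.028,-0.124,0.227,0],[-1,-0.028,-0.14,0.257,0],[-1,-0.028,-0.15,0.275,0],[-1,-0.028,-0.153,0.28,0],[-1,-0.028,-0.153,0.28,0]]'
python3 - <<'E'
from h import *
for n in("side","top"):
    im=env.get_image(n)[:,:,::-1]; cv2.imwrite(f"pics/{n}12.png",im)
    a=im[135:255,260:420] if n=="side" else im[160:290,160:320]
    cv2.imwrite(f"pics/{n}12z.png",cv2.resize(a,None,fx=4.5,fy=4.5,interpolation=cv2.INTER_CUBIC))
E
```

```text
time_s: 18.8
position: [0.3589, -0.2201, 0.2589]
tool_rot: [[-0.001, 0.847, -0.532], [0.002, -0.532, -0.847], [-1.0, -0.002, -0.001]]
ft_force: [0.2, 0.3, 0.4]
grip_width: 0.0001
```

View pics/side12z.png

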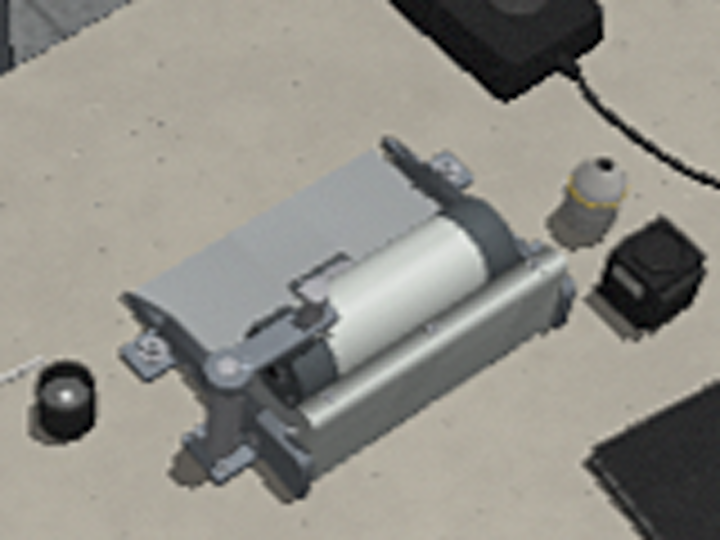

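View pics/top12z.png

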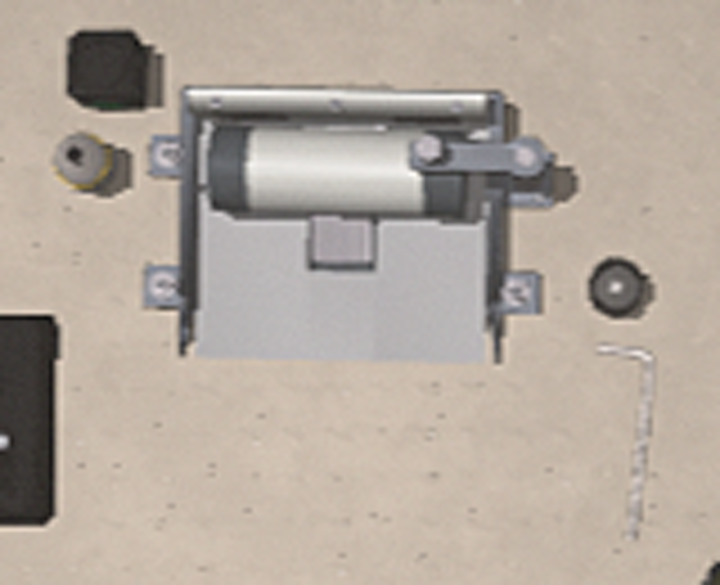

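The head rests between the stop and the raised tongue at (341,240). The keeper lies across it, with its knob at (431,148) and hub at (525,156). I'll check the numbers.

```bash
python3 - <<'E'
from h import *
np.set_printoptions(precision=4,suppress=True)
S=np.array([.5937,.0082]);a=-.0353;c,s_=np.cos(a),np.sin(a)
sf=lambda P:np.array([c*(P[0]-S[0])+s_*(P[1]-S[1]),-s_*(P[0]-S[0])+c*(P[1]-S[1])])*1e3
hub=tri(zt(525,155),zs(230,366)); k=tri(zt(431,147),zs(313,292))
v=sf(k[0])-sf(hub[0]); print(hub,k,"keeper deg",np.degrees(np.arctan2(v[1],v[0])))
L=onz("top",zt(211,167),.043);Rr=onz("top",zt(475,173),.043); print("head",sf(L),sf(Rr),sf((L+Rr)/2))
i0=cv2.imread("pics/top0.png").astype(int);i1=cv2.imread("pics/top12.png").astype(int)
d=np.abs(i0-i1).max(2)
for n,(x,y) in dict(obj=(179,196),cube=(184,175),tube=(297,224),hex=(300,255),marker=(371,260),tape=(402,272)).items(): print(n,d[y-12:y+12,x-12:x+12].mean().round(2))
print(env.observe()["ft_force"],env.observe()["time_s"])
E
```

```text
(array([ 0.6102, -0.0947,  0.0816]), np.float64(0.10478443975097207)) (array([ 0.6113, -0.0463,  0.1014]), np.float64(0.3272766626855059)) keeper deg 90.79788675468708
head [15.8396 72.0754] [ 16.1346 -73.8662] [15.9871 -0.8954]
obj 2.46
cube 2.74
tube 2.53
hex 2.39
marker 4.17
tape 3.14
[ 0.0059 -0.1119  0.1059] 18.9
```

Keeper is at about 91° against its stop, and the head is at x ≈ 16 mm, resting on the catch. The bystanders are unmoved and the robot is clear, so I hand in.

```bash
python3 -c "
from rig import env
print(env.close_job())"
```

```text
the job is handed in; nothing more can be done
None
```

The laser head is home on its stand behind the raised catch, and the keeper is swung all the way across over it. I handed the job in at about 19 s.

- **Head:** I rolled it up the ramp with both open fingers behind it until it met the stop, pressing at about 8 N. I then backed off in two small steps. It settled about 3 mm onto the catch and stayed there.
- **Keeper:** I pushed its knob round with the shut fingers until it hit the end stop at about 7 N, then moved the arm clear.
- **Last checks:**
  - The head is at x ≈ 16 mm in the stand's frame; home is 20 mm, or up to 4 mm lower when held by the catch. It is centred sideways to about 1 mm and square to the ramp.
  - The catch tongue is visible upright behind it.
  - The keeper measures about 91°, which is at its stop within the measuring error.
  - The bystanders match the first picture. The marker's patch differed slightly more than the others; I put that down to the arm's shadow and did not look closer, but the arm never went near it.
- **Disagreements:** The head started about 4° out of line with the stand and squared itself up at the foot of the ramp. With the gripper open, the fingertips stood only about 1 mm ahead of the TCP, not the 14 mm they stand when shut, and I allowed for that.

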